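Read a colour standard through the third filter

ROBOT

A 6-joint arm with a two-finger parallel gripper is mounted at the origin on a cart in front of the work surface, level with it; the furniture and walls round the work are solid. World frame = base frame: x ahead of the robot, y to its left, z up, the work surface at z = 0. Lengths are in m, angles in rad, forces in N, time in s.
With the tool pointing down it reaches from about 0.375 to 0.9 m from the base axis. Payload 3.1 kg.
Tool frame: the origin (TCP) lies between the finger pads; the fingertips stand 19 mm ahead of it and the grasp point (between the pads) is the TCP; z points along the fingers, y is the direction in which the jaws open and shut (so a half turn about z gives the same grasp; the last joint's range is limited). The gripper opens to 87 mm and grips with 3 to 60 N. Pads are 19 mm wide; open, the fingers measure 117 mm over their backs; the gripper's body (75 mm by 190 mm) begins 51 mm behind the grasp point.
Start: joints at [0.967, 0.527, 1.433, -0, 1.181, -0.178], TCP at [0.258, 0.569, 0.242] pointing down, gripper open.
Joint ranges: [-3.08, 3.08], [-0.75, 2.2], [0.22, 2.44], [-1.43, 4.57], [0, 2.65], [-2.85, 2.85]. Speed limits (rad/s): [2.79, 2.79, 3.14, 3.14, 3.14, 3.14].

INTERFACE

Orientations are given as a unit quaternion [x, y, z, w].
In Python, from rig import robot gives the robot as it stands.
- The arm moves only by the tool apply_moves, never from a script. Its argument "series" is a list of rows, each a list of 7 numbers: the shift along the tool's x, y, z in cm, then the turn, a rotation vector about the tool's x, y, z in degrees, then the opening, from 0 (shut) to 1 (fully open). In form: [[dx, dy, dz, rx, ry, rz, grip], ...]. A call has 1 to 5 rows; each row is the pose to reach, as a shift and turn from the pose commanded when the call began, along the tool's axes at that moment; what a row does not reach only later rows make up. A row lasts 1/12 s, in which the tool goes at most 41.7 mm and 7.16 degrees, less where a joint would pass 70% of its speed; a pose out of reach is approached as far as the arm can. A call with a gripper value outside its range is refused whole. The fingers move at their own pace and stop on an object; "newtons" is the grip in N (left out, the last holds). Time passes only in rows, so rows that repeat a pose let the fingers close. It gives the time, the measured TCP pose, the force and the opening at its end, in the units of the state.
- robot.get_obs(): the state, without advancing time (a new reading comes with each control period).
- robot.camera(name): name is "scene" or "top" or "wrist"; returns the picture (400x640x3 uint8, red, green, blue); there is no depth.
- robot.camera_params(name): a dict with "mtx" (3x3 intrinsics, pixels), "D" ([k1, k2, p1, p2, k3] as OpenCV has them; the pictures are not rectified), "origin" and "rotation" of the camera in the world. Camera axes: x right, y down, z forward; pixel columns grow to the right and rows downward; lengths in m; the calibration is good to about 2 mm. A picture is of the moment at which its call begins: read the wrist's pose just before it. camera_params takes no time and is no camera call; for the wrist camera it gives the pose at the moment of the call.
- robot.hand_in(): hands the job in, once; it reports no verdict.
The state is a dict: "time": time; "q": joint angles; "joint_velocities": joint speeds; "joint_torque": joint torques, N m; "position": TCP position; "tool_rot": TCP orientation; "ft_force": force on the tool from outside, world axes, zero at the start; "moment": the same for the moment, N m; "grip_width": finger opening in m.
Only numpy, scipy, OpenCV 4.12 (cv2) and the standard library are available. Lean on these libraries where they do the work, as an engineer would, in place of code of your own. Each camera call takes 0.05 s, during which the arm holds its last target. There are 200 camera calls.

TASK

Check the manual filter reader with its colour standard: roll the amber standard tube along the deck, without lifting or dragging it, up the reader's low ramp until it drops into the groove in front of the housing. Then turn the black filter knob clockwise to the third click counted from its end stop (it may have been left one click in), press the knob down as far as it goes at that click, and finish while still holding it down, because the reader only measures while the knob is held and it springs up when let go. Leave the timer, cap opener, dish and bottle beside it where they are.

Things in the scene. Friction and masses are not known exactly. Their poses are not given: they have to be found in the camera images.
- reader: White filter reader fixed on the deck. Frame: origin on the deck under the middle of the groove, x from the groove to the housing's back, y along the groove, z up. Housing: x = 13 (fence, front face) to 127 mm, y = +-92 mm, top at z = 38 mm. Knob axis at x = 66 mm, y = 0. On the top round the knob: scalloped filter disc 87 mm across, to z = 45 mm; plunger block at y = -54 to -78 mm, to z = 50 mm.
- ramp_crest (a point): Middle of the crest of the aluminium ramp, 4 mm above the deck. The ramp, 176 mm wide, rises from the deck 48 mm before the groove's middle to this crest (14 to 9 mm before it); behind it the groove, 22 mm wide, has a dark floor at deck height. Grey cheeks 20 mm high close its ends, 88 mm either side, from 20 mm before to 20 mm behind the groove's middle.
- groove_mid (a point): Where the middle of the tube's axis should come to lie: middle of the groove, 12 mm above the deck. Up to about 30 mm off along the groove is all right. In the groove the axis settles 0 to 1 mm behind this point.
- read_head (a point): Top of the black read head on the housing behind the knob, 53 mm above the deck; it is 34 mm deep and 30 mm wide, its near end 26 mm behind the knob's axis.
- standard_tube: Colour standard: sealed amber glass tube 20 mm across with a white paper band and a black collar, 24 mm across and 10 mm wide, at each end; 108 mm long over collars, 60 g, friction about 0.35. Origin at its middle on its axis, 12 mm above the deck; y runs along it. It starts on the deck about parallel to the groove, axis 75 to 115 mm before the groove's middle, and rolls on its collars.
- selector_wheel (a joint): Angle of disc and knob: 0 at the end stop, growing clockwise from above. A click every 0.3927 rad (22.5 deg): third click at 1.178, last (fifth) 1.963. Starts at the end stop or first click. Needs up to 0.2 N m just after a click, none half way, then pulls itself into the next click and stays. Marks on the housing: black bar at the end stop, black dots at the clicks, orange dot at the third.
- read_key (a joint): How far the knob is pressed down, in m: 0 up, 0.005 fully down. A spring pushes it up with 4 N at the top and 8 N fully down; it can be pressed at any angle of the wheel.
- knob: Black knob: round skirt 43 mm across, 9 mm high, and on it an upright bar 48 long, 15 wide, 32 mm high, to be gripped across its 15 mm. Origin on the knob's axis at the skirt's underside, 54 mm above the deck when up. The bar runs along body x, its white pointer line toward -x (to the front). Yaw of the bar = reader yaw + 0.589 - selector_wheel (rad, counter-clockwise from above).
- knob_grip (a point): On the knob's axis, at the height to grip the bar: 84 mm above the deck when up, 11 mm below the bar's top; it moves down with the knob.
- timer: small white bench timer, 46x58x18 mm; a bystander, origin in the middle of its underside.
- cap_opener: blue moulded cap opener, 25x90x12 mm, lying flat; a bystander, origin in the middle of its underside.
- petri_dish: clear covered dish, 62 mm across, 14 mm high; a bystander, origin in the middle of its underside.
- amber_bottle_3: brown reagent bottle, 33x56x94 mm, standing; a bystander, origin in the middle of its underside.
There are look-alikes about, which are no part of the job. Leave any red or yellow look-alike of the standard_tube alone.

How it is judged:
By the outcome, as a careful person would: the job done as asked, in the order asked, and still so for the second after the job is handed in, while the arm keeps its last pose, push and grip.
It also fails if it takes over 48 s, if anything falls off the work surface, if the arm or the gripper's body presses on something with over 40 N, if the wrist force passes 120 N, or if a joint passes its speed limit or range.

## Working session

There is one attempt and no reset: what is moved stays moved. The work goes in short steps, Python scripts to look and compute and a tool call to move; the robot and the scene stay as the last step left them, time stands still between calls to the robot, and variables do not carry over. Pictures are saved under pics/ and viewed, about 8 in all and at most 12, crops included, and the job is handed in when it is done.

Besides the shell and the picture viewer there is one more tool, called after "Call:" as name([rows], argument=value, ...), one row to a line, values as JSON. apply_moves: Moves the arm, as the interface text tells. Its arguments: {"type":"object","properties":{"series":{"type":"array"},"newtons":{"type":"number"}},"required":["series"]}

```bash
mkdir -p pics; ls; cat > h.py <<'E'
import numpy as np, cv2
from rig import robot
from scipy.spatial.transform import Rotation as R
def snap(n,f):
    p=robot.camera_params(n); im=robot.camera(n); cv2.imwrite('pics/'+f+'.png',im[:,:,::-1]); np.savez('pics/'+f+'.npz',**{k:np.array(p[k]) for k in('mtx','D','origin','rotation')}); return im
def ray(f,uv):
    p=np.load('pics/'+f+'.npz'); x=cv2.undistortPoints(np.array([[uv]],float),p['mtx'],p['D'])[0,0]
    r=p['rotation']; r=r if r.shape==(3,3) else R.from_quat(r).as_matrix()
    return p['origin'],r@np.array([x[0],x[1],1])
def atz(f,uv,z):
    o,d=ray(f,uv); return o+d*(z-o[2])/d[2]
def tri(*a):
    A=np.zeros((3,3));b=np.zeros(3)
    for f,uv in a:
        o,d=ray(f,uv); d=d/np.linalg.norm(d); M=np.eye(3)-np.outer(d,d); A+=M;b+=M@o
    return np.linalg.solve(A,b)
E
python3 - <<'E'
from h import *
np.set_printoptions(precision=4,suppress=True)
print(robot.get_obs())
for n in('scene','top','wrist'): snap(n,n+'0'); p=robot.camera_params(n); print(n,p['origin'],p['rotation'])
a=cv2.imread('pics/scene0.png');b=cv2.imread('pics/top0.png')
E
```

```text
pics
{'time': 0.0, 'q': array([ 0.9665,  0.5285,  1.4339, -0.    ,  1.1814, -0.1785]), 'joint_velocities': array([-0.0003,  0.0002, -0.0003,  0.0014, -0.0017,  0.0007]), 'joint_torque': array([ -0.0005, -44.0044, -17.6596,   0.0633,   0.0583,  -0.0002]), 'position': array([0.2578, 0.5686, 0.2406]), 'tool_rot': array([ 0.2113,  0.9774, -0.001 , -0.0004]), 'ft_force': array([0.4394, 0.3672, 0.3288]), 'moment': array([ 0.0287,  0.0327, -0.0248]), 'grip_width': 0.08692525605419704}
scene [ 0.143  -0.8851  0.634 ] [ 0.8367 -0.2367  0.1249 -0.4777]
top [ 0.4796 -0.1107  0.9791] [ 0.7088 -0.7038  0.0341 -0.033 ]
wrist [0.1974 0.5961 0.3846] [0.8342 0.5382 0.0645 0.1011]
```

View pics/scene0.png

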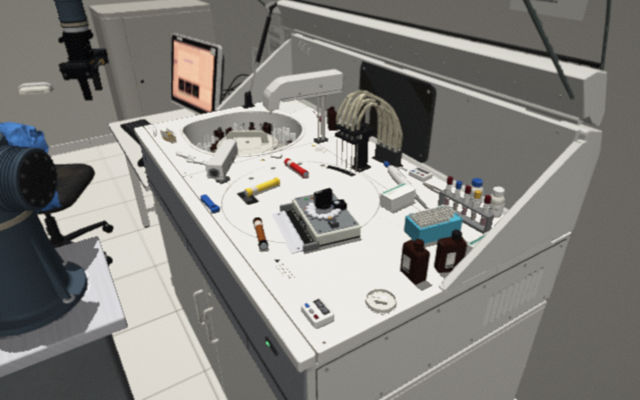

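View pics/top0.png

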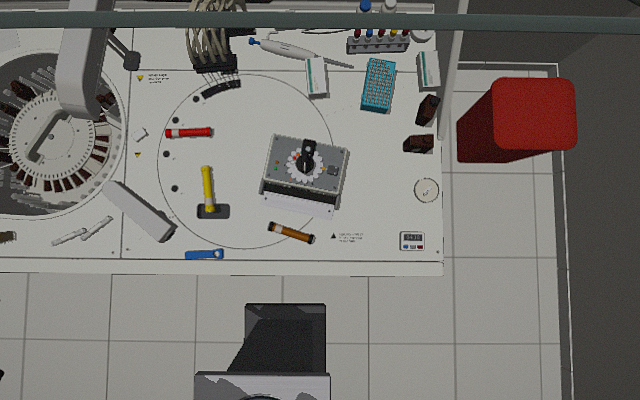

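Scene: the reader is at about top (305,165) and scene (325,215). The tube candidates are amber at top (291,233), red at (188,132) and yellow at (208,188). I choose the amber one with the white band, which lies in front of the ramp. Bystanders are the opener (204,254), timer (412,240), dish (426,189) and bottles (420,143)/(427,110). Next, a close crop.

```bash
python3 - <<'E'
from h import *
b=cv2.imread('pics/top0.png')[125:250,250:360]; a=cv2.imread('pics/scene0.png')[180:260,240:370]
b=cv2.resize(b,None,fx=4,fy=4,interpolation=cv2.INTER_CUBIC)
cv2.imwrite('pics/c0.png',b)
E
```

```text
(no output)
```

View pics/c0.png

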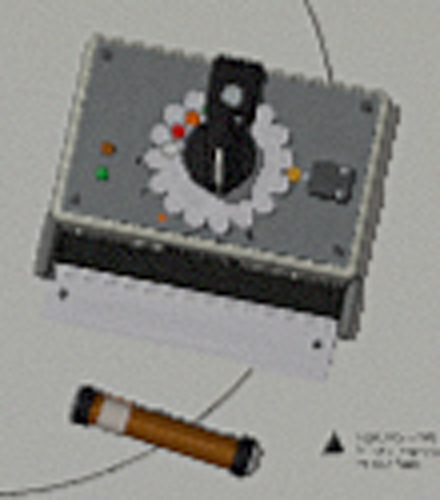

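```bash
python3 - <<'E'
from h import *
np.set_printoptions(precision=4,suppress=True)
f=lambda x,y,z:atz('top0',(250+x/4,125+y/4),z)
C=[f(*p,.038) for p in((93,38),(392,95),(355,275),(55,215))]
for c in C:print(c)
print(np.linalg.norm(C[0]-C[1]),np.linalg.norm(C[1]-C[2]))
y=(C[0]+C[3]-C[1]-C[2]);yaw=np.arctan2(-y[0],y[1]);c=np.mean(C,0);print('yaw',np.degrees(yaw))
ex=np.array([np.cos(yaw),np.sin(yaw),0]);o=c-ex*.07;print('origin',o[:2],'knob',(o+ex*.066)[:2])
L=f(84,405,.012);Rr=f(246,455,.012);print('tube',L,Rr,(L+Rr)/2,np.linalg.norm(L-Rr),'yaw',np.degrees(np.arctan2(-(L-Rr)[0],(L-Rr)[1])))
print('tube in reader',((L+Rr)/2-o)@ex,((L+Rr)/2-o)@np.array([-ex[1],ex[0],0]))
print(f(220,165,.086),f(220,150,.086),f(219,180,.086))
print(robot.camera_params('wrist')['mtx'],robot.camera_params('top')['mtx'])
r=R.from_quat(robot.get_obs()['tool_rot']).as_matrix();print(r); print(r.T@(np.array(robot.camera_params('wrist')['origin'])-robot.get_obs()['position']));print(r.T@R.from_quat(robot.camera_params('wrist')['rotation']).as_matrix())
E
```

```text
[ 0.7139 -0.0201  0.038 ]
[ 0.681  -0.1963  0.038 ]
[ 0.5745 -0.1746  0.038 ]
[0.6085 0.0004 0.038 ]
0.17930818864931236 0.10867491746002667
yaw -10.762743747268793
origin [ 0.5757 -0.0846] knob [ 0.6406 -0.0969]
tube [ 0.4986 -0.0158  0.012 ] [ 0.4698 -0.112   0.012 ] [ 0.4842 -0.0639  0.012 ] 0.10045327564814785 yaw -16.655702595671737
tube in reader -0.09379797228941128 0.0032000554935062916
[ 0.6305 -0.0964  0.086 ] [ 0.639  -0.0963  0.086 ] [ 0.6221 -0.0959  0.086 ]
[[292.8174   0.     314.831 ]
 [  0.     292.8174 207.5629]
 [  0.       0.       1.    ]] [[406.9086   0.     311.7293]
 [  0.     406.9086 195.812 ]
 [  0.       0.       1.    ]]
[[-0.9107  0.413  -0.001 ]
 [ 0.413   0.9107 -0.0013]
 [ 0.0003 -0.0016 -1.    ]]
[ 0.0663 -0.0003 -0.1437]
[[ 0.0008 -0.9712 -0.2384]
 [ 1.      0.0006  0.0006]
 [-0.0005 -0.2384  0.9712]]
```

```bash
cat >> h.py <<'E'
np.set_printoptions(precision=4,suppress=True)
def go(p,yaw):
    "shift(cm), rotvec(deg) from the present pose to TCP p, tool down, tool y at yaw (deg) from world y"
    o=robot.get_obs(); r=R.from_quat(o['tool_rot']); a=np.radians(yaw)
    t=R.from_matrix(np.array([[-np.cos(a),-np.sin(a),0],[-np.sin(a),np.cos(a),0],[0,0,-1]]).T if 0 else np.column_stack([[-np.cos(a),-np.sin(a),0],[-np.sin(a),np.cos(a),0],[0,0,-1]]))
    print('shift',np.round(r.inv().apply(np.array(p)-o['position'])*100,2),'rot',np.round((r.inv()*t).as_rotvec(degrees=True),2),'t',o['time'],'pos',o['position'],'F',o['ft_force'],'w',o['grip_width'])
E
python3 -c "
from h import *
go([.455,-.072,.24],-16.7)"
```

```text
shift [-44.42 -50.21   0.15] rot [-0.09 -0.02 -7.7 ] t 0.15 pos [0.2578 0.5688 0.2408] F [ 0.1641  1.0786 -0.2439] w 0.08698391080360839
```

Call:
apply_moves([
  [-2.65,-3,0,0,0,-1,1],
  [-5.3,-6,0,0,0,-2,1],
  [-7.95,-9,0,0,0,-3,1],
  [-10.6,-12,0,0,0,-4,1],
  [-13.25,-15,0,0,0,-5,1],
])

```text
time: 0.57
position: [0.3167, 0.3761, 0.2413]
tool_rot: [0.168, 0.986, -0.0, -0.0]
ft_force: [0.8, -1.3, 0.5]
grip_width: 0.087
```

```bash
python3 -c "
from h import *
go([.455,-.072,.24],-16.7)"
```

```text
shift [-27.86 -37.73   0.15] rot [-0.02 -0.01 -2.59] t 0.5667 pos [0.3167 0.3761 0.2413] F [ 0.8184 -1.2893  0.5369] w 0.08697168734799969
```

Call:
apply_moves([
  [-2.3,-3.1,0,0,0,-1,1],
  [-4.6,-6.2,0,0,0,-2,1],
  [-6.9,-9.3,0,0,0,-2.6,1],
  [-9.2,-12.4,0,0,0,-2.6,1],
  [-11.5,-15.5,0,0,0,-2.6,1],
])

```text
time: 0.98
position: [0.3738, 0.1917, 0.2416]
tool_rot: [0.146, 0.989, 0.0, 0.0]
ft_force: [0.3, -0.3, -0.4]
grip_width: 0.0871
```

Call:
apply_moves([
  [-2.3,-3.1,0,0,0,0,1],
  [-4.6,-6.2,0,0,0,0,1],
  [-6.9,-9.3,0,0,0,0,1],
  [-9.2,-12.4,0,0,0,0,1],
  [-11.5,-15.5,0,0,0,0,1],
])

```text
time: 1.4
position: [0.4392, 0.0099, 0.2416]
tool_rot: [0.146, 0.989, 0.0, -0.0]
ft_force: [0.1, 1.0, 0.1]
grip_width: 0.087
```

```bash
python3 -c "
from h import *
go([.455,-.072,.24],-16.7)"
```

```text
shift [-3.88 -7.39  0.15] rot [ 0.01 -0.   -0.12] t 1.4 pos [0.4392 0.0099 0.2416] F [0.1248 0.9678 0.1134] w 0.08702420180640612
```

Call:
apply_moves([
  [-1.9,-3.5,0,0,0,0,1],
  [-3.8,-7,0,0,0,0,1],
  [-3.8,-7,0,0,0,0,1],
  [-3.8,-7,0,0,0,0,1],
])

```text
time: 1.73
position: [0.4557, -0.0682, 0.2414]
tool_rot: [0.148, 0.989, 0.0, -0.0]
ft_force: [-0.0, -0.1, -0.8]
grip_width: 0.0868
```

```bash
python3 -c "
from h import *
go([.455,-.072,.24],-16.7)
im=snap('wrist','w1')
"
```

```text
shift [-0.04 -0.38  0.14] rot [ 0.01 -0.   -0.37] t 1.7333 pos [ 0.4557 -0.0682  0.2414] F [-0.0355 -0.1043 -0.781 ] w 0.08683360361654827
```

View pics/w1.png

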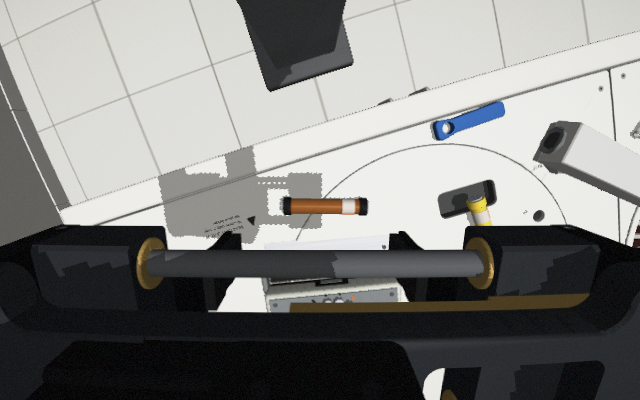

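The wrist view shows the amber tube (collars at (287,206) and (363,206)) parallel to the jaws, with the ramp below it and the gripper hiding the reader.

```bash
python3 -c "
from h import *
t=lambda x,y:('top0',(250+x/4,125+y/4))
L=tri(t(84,405),('w1',(363,206)));Q=tri(t(246,455),('w1',(287,206)))
print(L,Q)
a=atz('w1',(363,206),.014);b=atz('w1',(287,206),.014);print(a,b,(a+b)/2,np.linalg.norm(a-b),np.degrees(np.arctan2(-(a-b)[0],(a-b)[1])))
"
```

```text
[ 0.4987 -0.0143  0.0034] [ 0.4697 -0.112  -0.0011]
[ 0.4958 -0.0146  0.014 ] [ 0.4668 -0.1094  0.014 ] [ 0.4813 -0.062   0.014 ] 0.0991703818404892 -17.034011862843727
```

```bash
python3 -c "
from h import *
go([.448,-.053,.027],-16.9)
"
```

```text
shift [ 1.01  1.08 21.42] rot [ 0.03 -0.09 -0.03] t 1.7833 pos [ 0.4548 -0.0665  0.2412] F [-0.6611  0.6482 -0.5379] w 0.08716465062065908
```

Call:
apply_moves([
  [0.5,0.5,3.5,0,0,0,1],
  [1.0,1.1,7,0,0,0,1],
  [1.0,1.1,10.5,0,0,0,1],
  [1.0,1.1,14,0,0,0,1],
  [1.0,1.1,17,0,0,0,1],
])

```text
time: 2.2
position: [0.4476, -0.0504, 0.0702]
tool_rot: [0.145, 0.989, 0.0, -0.001]
ft_force: [0.4, -0.5, -0.7]
grip_width: 0.087
```

Call:
apply_moves([
  [0,0,2,0,0,0,1],
  [0,0,3.5,0,0,0,1],
  [0,0,4.2,0,0,0,1],
  [0,0,4.2,0,0,0,1],
])

```text
time: 2.53
position: [0.4476, -0.051, 0.0285]
tool_rot: [0.145, 0.989, 0.0, -0.002]
ft_force: [-0.1, 0.2, 0.8]
grip_width: 0.0866
```

```bash
python3 -c "
from h import *
go([.452,-.053,.027],-16.9)
snap('wrist','w2')
b=cv2.imread('pics/w2.png')[60:300,150:510]
cv2.imwrite('pics/c2.png',cv2.resize(b,None,fx=2,fy=2))
"
```

```text
shift [-0.48 -0.07  0.14] rot [ 0.02 -0.22  0.22] t 2.5333 pos [ 0.4476 -0.051   0.0285] F [-0.0803  0.2195  0.7575] w 0.08658390447444128
```

View pics/c2.png

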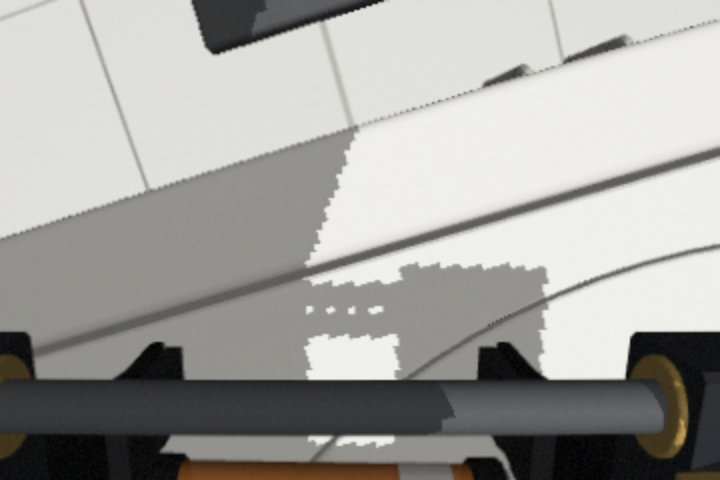

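Call:
apply_moves([
  [-0.6,0,0.1,0,0,0,1],
  [-0.9,0,0.1,0,0,0,1],
  [-1.15,0,0.1,0,0,0,1],
  [-1.4,0,0.1,0,0,0,1],
  [-1.65,0,0.1,0,0,0,1],
])

```text
time: 3.0
position: [0.4654, -0.0578, 0.0292]
tool_rot: [0.146, 0.989, -0.0, 0.001]
ft_force: [0.2, 0.3, -0.5]
grip_width: 0.0873
```

Call:
apply_moves([
  [-0.25,0,0,0,0,-0.2,1],
  [-0.5,0,0,0,0,-0.7,1],
  [-0.75,0,0,0,0,-1.2,1],
  [-1.0,0,0,0,0,-1.8,1],
  [-1.25,0,0,0,0,-2.4,1],
])

```text
time: 3.42
position: [0.4768, -0.0612, 0.0285]
tool_rot: [0.125, 0.992, 0.0, -0.0]
ft_force: [-0.1, 0.2, -0.2]
grip_width: 0.0867
```

```bash
python3 -c "
from h import *
go([.5757,-.0846,.027],-10.8)
snap('top','t2');snap('wrist','w3')
b=cv2.imread('pics/t2.png')[125:250,250:360];a=cv2.imread('pics/w3.png')[160:300,150:510]
b=cv2.resize(b,None,fx=4,fy=4,interpolation=cv2.INTER_CUBIC)
cv2.imwrite('pics/c3.png',np.hstack([b,cv2.resize(cv2.copyMakeBorder(a,0,360,0,0,0),(360,500))]))
"
```

```text
shift [-10.16   0.18   0.15] rot [ 0.   -0.01 -3.54] t 3.4167 pos [ 0.4768 -0.0612  0.0285] F [-0.1084  0.1582 -0.1846] w 0.08673996229561315
```

View pics/c3.png

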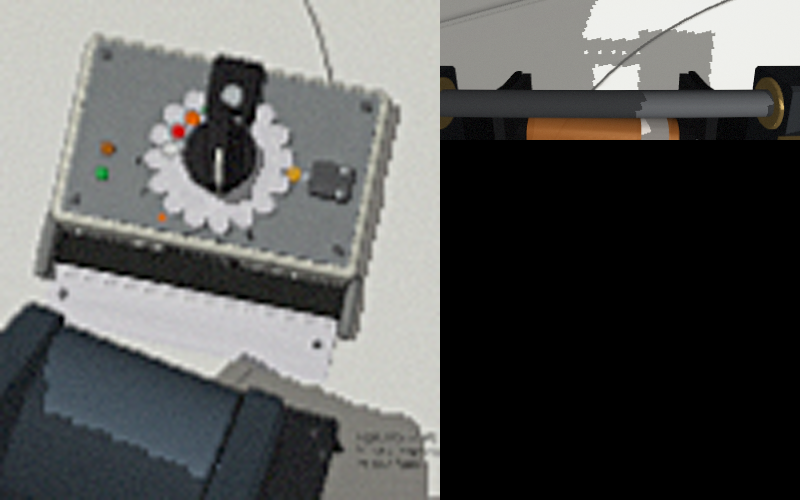

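Call:
apply_moves([
  [-0.3,0,0.1,0,0,-0.7,1],
  [-0.6,0,0.1,0,0,-1.4,1],
  [-0.9,0,0.1,0,0,-2.1,1],
  [-1.2,0.02,0.1,0,0,-2.8,1],
  [-1.5,0.04,0.1,0,0,-3.5,1],
])

```text
time: 3.93
position: [0.4917, -0.0646, 0.0275]
tool_rot: [0.094, 0.996, -0.0, 0.0]
ft_force: [0.7, 0.5, -0.1]
grip_width: 0.0872
```

Call:
apply_moves([
  [-0.3,0,0,0,0,0,1],
  [-0.6,0,0,0,0,0,1],
  [-0.9,0,0,0,0,0,1],
  [-1.2,0,0,0,0,0,1],
  [-1.5,0,0,0,0,0,1],
])

```text
time: 4.35
position: [0.5063, -0.0673, 0.0276]
tool_rot: [0.095, 0.995, 0.0, -0.0]
ft_force: [-1.4, 0.2, -0.6]
grip_width: 0.0869
```

Call:
apply_moves([
  [-0.3,0,0,0,0,0,1],
  [-0.6,0,0,0,0,0,1],
  [-0.9,0,0,0,0,0,1],
  [-1.2,0,0,0,0,0,1],
  [-1.5,0,0,0,0,0,1],
])

```text
time: 4.77
position: [0.521, -0.0702, 0.0275]
tool_rot: [0.095, 0.995, 0.0, -0.0]
ft_force: [-0.5, 0.7, 0.2]
grip_width: 0.0871
```

```bash
python3 -c "
from h import *
go([.5757,-.0846,.027],-10.8)
snap('wrist','w4');snap('scene','s4')
a=cv2.imread('pics/w4.png')[160:320,150:510];b=cv2.imread('pics/s4.png')[170:270,220:380]
cv2.imwrite('pics/c4.png',np.vstack([cv2.resize(a,(480,213)),cv2.resize(b,None,fx=3,fy=3,interpolation=2)]))
"
```

```text
shift [-5.65 -0.38  0.05] rot [ 0.   -0.01 -0.1 ] t 4.7667 pos [ 0.521  -0.0702  0.0275] F [-0.4904  0.6748  0.1538] w 0.08707376095969743
```

View pics/c4.png

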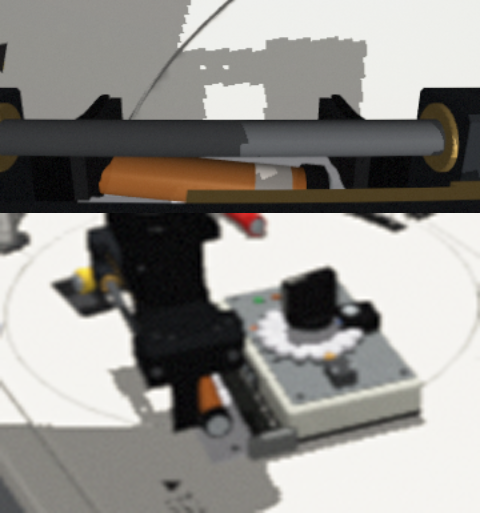

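```bash
python3 -c "
from h import *
a=cv2.imread('pics/w4.png')[230:312,200:425];b=cv2.imread('pics/s4.png')[215:265,265:325]
a=cv2.resize(a,None,fx=3.4,fy=3.4,interpolation=2);b=cv2.resize(b,None,fx=6,fy=6,interpolation=2)
a=cv2.convertScaleAbs(a,alpha=1.6,beta=30);b=cv2.convertScaleAbs(b,alpha=1.4,beta=20)
c=np.zeros((a.shape[0]+b.shape[0],a.shape[1],3),np.uint8);c[:a.shape[0]]=a;c[a.shape[0]:,:b.shape[1]]=b
cv2.imwrite('pics/c5.png',c);print(c.shape)
"
```

```text
(579, 765, 3)
```

View pics/c5.png

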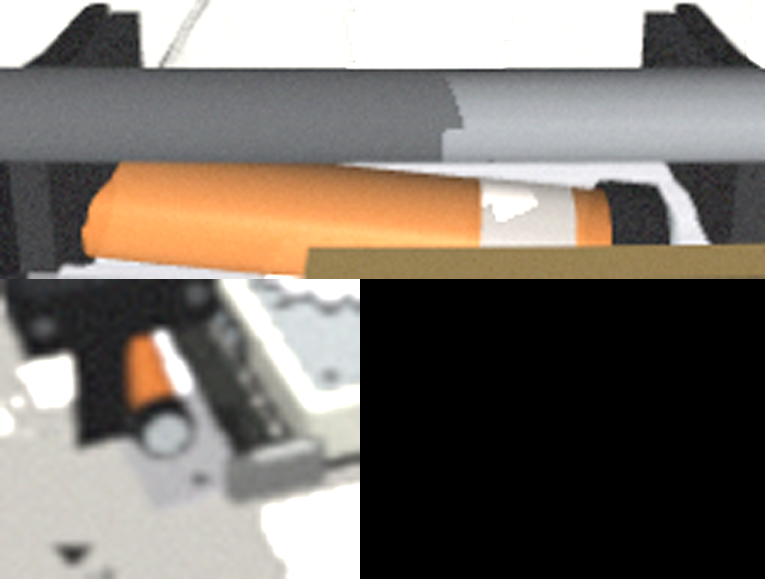

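The wrist view shows the tube kept its original skew, with its +y end ahead by about 5.5°. It also sits about 16 mm to -y of the jaws, so only the -y finger is touching it. I'll re-centre, narrow the jaws and match its yaw while staying behind it.

Call:
apply_moves([
  [-0.05,-0.3,0,0,0,1,0.88],
  [-0.1,-0.6,0,0,0,2,0.8],
  [-0.15,-0.9,0,0,0,3,0.72],
  [-0.2,-1.2,0,0,0,4,0.64],
  [-0.25,-1.6,0,0,0,5,0.57],
])

```text
time: 5.28
position: [0.52, -0.0866, 0.0275]
tool_rot: [0.139, 0.99, 0.0, -0.0]
ft_force: [-0.3, 0.8, -0.6]
grip_width: 0.0614
```

```bash
python3 -c "
from h import *
go([.5757,-.0846,.027],-10.8)
snap('wrist','w5');snap('scene','s5')
a=cv2.imread('pics/w5.png')[230:312,200:425];b=cv2.imread('pics/s5.png')[215:265,265:325]
a=cv2.resize(a,None,fx=3.4,fy=3.4,interpolation=2);b=cv2.resize(b,None,fx=6,fy=6,interpolation=2)
a=cv2.convertScaleAbs(a,alpha=1.6,beta=30);b=cv2.convertScaleAbs(b,alpha=1.4,beta=20)
c=np.zeros((a.shape[0]+b.shape[0],a.shape[1],3),np.uint8);c[:a.shape[0]]=a;c[a.shape[0]:,:b.shape[1]]=b
cv2.imwrite('pics/c6.png',c);print(c.shape)
"
```

```text
shift [-5.3   1.73  0.05] rot [ 0.   -0.01 -5.2 ] t 5.2833 pos [ 0.52   -0.0866  0.0275] F [-0.2932  0.8083 -0.6295] w 0.06137956499122321
(579, 765, 3)
```

View pics/c6.png

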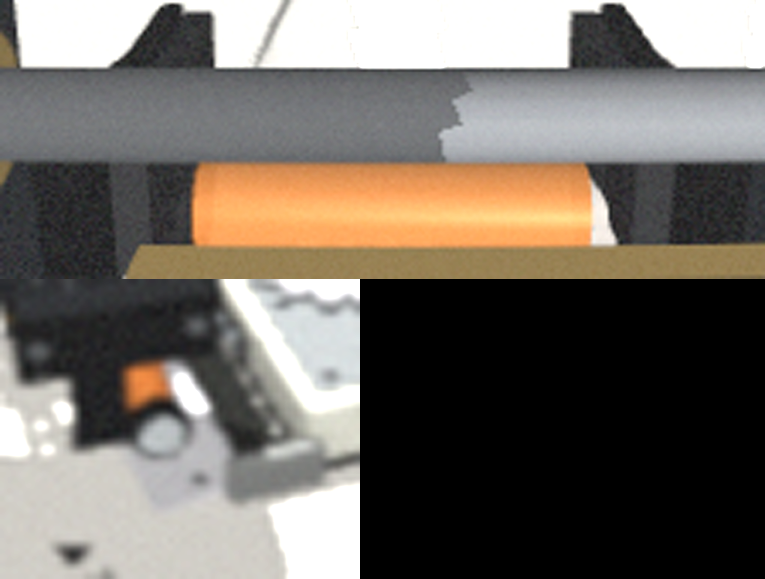

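Both fingers now sit behind the glass and the tube is parallel to the jaws (bottom edge level, band edge at the +y finger). Rolling on up the ramp.

Call:
apply_moves([
  [-0.3,0,0,0,0,0,0.57],
  [-0.6,0,0,0,0,0,0.57],
  [-0.9,0,0,0,0,0,0.57],
  [-1.2,0,0,0,0,0,0.57],
  [-1.5,0,0,0,0,0,0.57],
])

```text
time: 5.8
position: [0.5351, -0.0904, 0.0276]
tool_rot: [0.138, 0.99, -0.0, 0.0]
ft_force: [-0.1, -0.1, 0.0]
grip_width: 0.0496
```

Call:
apply_moves([
  [-0.25,0,0,0,0,-0.5,0.57],
  [-0.5,0,0,0,0,-1,0.57],
  [-0.75,0,0,0,0,-1.5,0.57],
  [-1.0,0,0,0,0,-2.2,0.57],
  [-1.25,0,0,0,0,-3,0.57],
])

```text
time: 6.22
position: [0.5469, -0.0939, 0.0276]
tool_rot: [0.112, 0.994, -0.0, 0.0]
ft_force: [-0.0, 0.2, 0.3]
grip_width: 0.0501
```

```bash
python3 -c "
from h import *
go([.5757,-.0846,.027],-10.8)
o=robot.get_obs()['position']-np.array([.5757,-.0846,0]);a=np.radians(-10.8);print(o[0]*np.cos(a)+o[1]*np.sin(a),-o[0]*np.sin(a)+o[1]*np.cos(a))
snap('wrist','w6');snap('scene','s6')
for f in('w5','w6'):
  im=cv2.imread('pics/'+f+'.png').astype(int)[276:305,262:372]
  m=(im[:,:,2]>im[:,:,0]*1.8)&(im[:,:,2]>120); print(f,[ (c,np.flatnonzero(m[:,c]).min()if m[:,c].any() else -1, m[:,c].sum()) for c in range(0,110,15)])
"
```

```text
shift [-2.6   1.55  0.06] rot [-0.    0.01 -2.02] t 6.2167 pos [ 0.5469 -0.0939  0.0276] F [-0.0299  0.1844  0.3103] w 0.05006634979258375
-0.026533686852647523 -0.014555938894428518
w5 [(0, np.int64(7), np.int64(19)), (15, np.int64(5), np.int64(21)), (30, np.int64(6), np.int64(20)), (45, np.int64(5), np.int64(21)), (60, np.int64(6), np.int64(20)), (75, np.int64(7), np.int64(19)), (90, np.int64(7), np.int64(19)), (105, np.int64(7), np.int64(19))]
w6 [(0, -1, np.int64(0)), (15, np.int64(13), np.int64(13)), (30, np.int64(13), np.int64(14)), (45, np.int64(13), np.int64(14)), (60, np.int64(12), np.int64(15)), (75, np.int64(12), np.int64(14)), (90, np.int64(12), np.int64(14)), (105, np.int64(23), np.int64(3))]
```

Call:
apply_moves([
  [0.4,0,0,0,0,0,0.57],
  [0.6,0,-2,0,0,0,0.57],
  [0.6,0,-5.5,0,0,0,0.8],
  [0.6,0,-9.5,0,0,0,1],
  [0.6,0,-13.5,0,0,0,1],
])

```text
time: 6.73
position: [0.5392, -0.092, 0.1631]
tool_rot: [0.112, 0.994, 0.0, -0.002]
ft_force: [1.4, -0.6, 0.4]
grip_width: 0.0625
```

```bash
python3 -c "
from h import *
go([.641,-.097,.185],0.4)
"
```

```text
shift [-10.03   1.78  -2.22] rot [  0.05  -0.2  -13.3 ] t 6.7333 pos [ 0.5392 -0.092   0.1631] F [ 1.4385 -0.5894  0.365 ] w 0.06252414855134436
```

Call:
apply_moves([
  [-3,0.6,-1.8,0,0,-4.5,1],
  [-6,1.2,-1.8,0,0,-9,1],
  [-9,1.6,-1.8,0,0,-13.3,1],
  [-10,1.75,-1.8,0,0,-13.3,1],
  [-10,1.75,-1.8,0,0,-13.3,1],
])

```text
time: 7.15
position: [0.6443, -0.0981, 0.1807]
tool_rot: [-0.004, 1.0, -0.0, 0.001]
ft_force: [-0.4, -0.5, 0.8]
grip_width: 0.0859
```

```bash
python3 -c "
from h import *
go([.641,-.097,.185],0.4)
snap('wrist','w7');snap('scene','s7')
a=cv2.imread('pics/w7.png')[60:300,160:480];b=cv2.imread('pics/s7.png')[170:265,240:370]
a=cv2.resize(a,None,fx=1.7,fy=1.7,interpolation=2);b=cv2.resize(b,None,fx=2,fy=2,interpolation=2)
c=np.zeros((600,a.shape[1],3),np.uint8);c[:a.shape[0]]=a;c[a.shape[0]:a.shape[0]+b.shape[0],:b.shape[1]]=b
cv2.imwrite('pics/c7.png',c);print(c.shape,a.shape)
"
```

```text
shift [ 0.33  0.11 -0.43] rot [-0.05  0.16  0.03] t 7.15 pos [ 0.6443 -0.0981  0.1807] F [-0.3924 -0.4663  0.7714] w 0.08586166580632147
(600, 544, 3) (408, 544, 3)
```

View pics/c7.png

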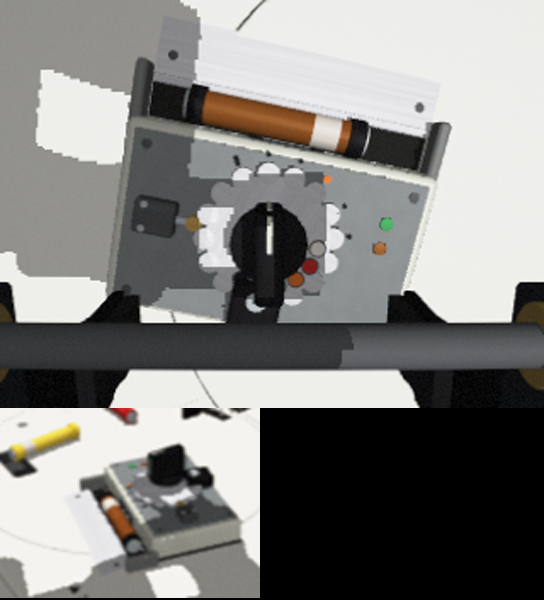

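The wrist view shows the tube in the groove, parallel to the fence (collars at crop (197,105) and (357,137)). The pointer is at the dot at (268,153), one after the end-stop bar at (237,160), so it's on the first click. The orange dot at (327,180) is two clicks further clockwise.

```bash
python3 -c "
from h import *
f=lambda x,y,z:atz('w7',(160+x/1.7,60+y/1.7),z)
print('bar',f(268,203,.095),f(268,305,.095))
H=[f(135,120,.038),f(438,183,.038)];print('front corners',H, np.linalg.norm(H[0]-H[1]))
m=(H[0]+H[1])/2;y=H[1]-H[0];yaw=np.arctan2(-y[0],y[1]);ex=np.array([np.cos(yaw),np.sin(yaw),0]);print(np.degrees(yaw),'knob',m+ex*.053,'origin',m-ex*.013)
t=(f(197,105,.012)+f(357,137,.012))/2;d=t-(m-ex*.013);print('tube',t,d@ex,d@np.array([-ex[1],ex[0],0]))
go([.641,-.097,.084],0.4)
"
```

```text
bar [ 0.6117 -0.0957  0.095 ] [ 0.6618 -0.0952  0.095 ]
front corners [array([ 0.5738, -0.17  ,  0.038 ]), array([0.6076, 0.003 , 0.038 ])] 0.17630503697714422
-11.030755948347704 knob [ 0.6427 -0.0936  0.038 ] origin [ 0.5779 -0.081   0.038 ]
tube [ 0.5736 -0.0894  0.012 ] -0.0026331985687825556 -0.009102835992225045
shift [-0.06  0.02  9.57] rot [ 0.05 -0.17  0.  ] t 7.25 pos [ 0.6407 -0.0973  0.1797] F [-0.6412 -0.2868 -0.9381] w 0.0866794362362033
```

Call:
apply_moves([
  [0.07,0.18,3,0,0,0,1],
  [0.07,0.18,6,0,0,0,1],
  [0.07,0.18,8.5,0,0,0,1],
  [0.07,0.18,9.5,0,0,0,1],
  [0.07,0.18,9.5,0,0,0,0.5],
], newtons=10)

```text
time: 7.67
position: [0.6377, -0.095, 0.0825]
tool_rot: [-0.003, 1.0, 0.001, -0.004]
ft_force: [-0.6, 0.1, 0.0]
grip_width: 0.085
```

Call:
apply_moves([
  [0,0,0,0,0,0,0.3],
  [0,0,0,0,0,0,0.22],
  [0,0,0,0,0,0,0.1],
  [0,0,0,0,0,0,0.1],
  [0,0,0,0,0,0,0.1],
])

```text
time: 8.08
position: [0.6421, -0.0962, 0.0869]
tool_rot: [-0.004, 1.0, -0.0, 0.001]
ft_force: [-0.6, -0.4, 0.1]
grip_width: 0.0547
```

Call:
apply_moves([
  [0,0,0,0,0,0,0.1],
  [0,0,0,0,0,0,0.1],
  [0,0,0,0,0,0,0.1],
])

```text
time: 8.33
position: [0.6415, -0.096, 0.0857]
tool_rot: [-0.004, 1.0, -0.0, 0.0]
ft_force: [-0.0, 0.1, -0.0]
grip_width: 0.0355
```

```bash
python3 -c "
from h import *
go([.640,-.0955,.084],0.4);print(robot.get_obs()['moment'])
"
```

```text
shift [0.15 0.05 0.17] rot [-0.    0.01  0.  ] t 8.3333 pos [ 0.6415 -0.096   0.0857] F [-0.0078  0.0941 -0.0242] w 0.03554352315857729
[0.0512 0.0153 0.048 ]
```

Call:
apply_moves([
  [0.1,0.05,0.15,0,0,0,0.1],
  [0.1,0.05,0.15,0,0,0,0.1],
  [0.1,0.05,0.15,0,0,0,0.1],
  [0.1,0.05,0.15,0,0,0,0.1],
  [0.1,0.05,0.15,0,0,0,0.1],
], newtons=10)

```text
time: 8.75
position: [0.6402, -0.0956, 0.0838]
tool_rot: [-0.004, 1.0, 0.0, -0.0]
ft_force: [-0.2, -1.7, -1.7]
grip_width: 0.0152
```

```bash
python3 -c "
from h import *
go([.640,-.0955,.084],0.4);print(robot.get_obs()['moment'])
"
```

```text
shift [ 0.02  0.01 -0.02] rot [ 0.   -0.04  0.  ] t 8.75 pos [ 0.6402 -0.0956  0.0838] F [-0.1762 -1.7092 -1.6628] w 0.015191698184319051
[-0.056   0.0642 -0.0208]
```

Call:
apply_moves([
  [0,0,0,0,0,0,0.1],
  [0,0,0,0,0,4,0.1],
  [0,0,0,0,0,9,0.1],
  [0,0,0,0,0,14,0.1],
  [0,0,0,0,0,19,0.1],
], newtons=35)

```text
time: 9.17
position: [0.6402, -0.0953, 0.0838]
tool_rot: [0.164, 0.987, 0.0, -0.0]
ft_force: [-0.2, -0.4, -0.7]
grip_width: 0.0148
```

```bash
python3 -c "
from h import *
go([.640,-.0955,.084],-44.6);print(robot.get_obs()['moment'])
"
```

```text
shift [ 0.01 -0.03 -0.02] rot [-0.   -0.04 25.77] t 9.1667 pos [ 0.6402 -0.0953  0.0838] F [-0.1878 -0.3956 -0.6862] w 0.014783800880392781
[ 0.0542 -0.0016  0.0323]
```

Call:
apply_moves([
  [0,0,0,0,0,5,0.1],
  [0,0,0,0,0,10,0.1],
  [0,0,0,0,0,15,0.1],
  [0,0,0,0,0,20,0.1],
  [0,0,0,0,0,24,0.1],
])

```text
time: 9.58
position: [0.6404, -0.0949, 0.0838]
tool_rot: [0.365, 0.931, 0.0, -0.0]
ft_force: [-0.1, 0.7, -2.2]
grip_width: 0.0147
```

Call:
apply_moves([
  [0,0,0,0,0,2,0.1],
  [0,0,0,0,0,2,0.1],
  [0,0,0,0,0,2,0.1],
])

```text
time: 9.83
position: [0.6404, -0.095, 0.0838]
tool_rot: [0.379, 0.925, 0.0, -0.0]
ft_force: [0.2, 2.1, -2.0]
grip_width: 0.0148
```

```bash
python3 -c "
from h import *
go([.640,-.0955,.084],-44.6);print(robot.get_obs()['moment'])
snap('wrist','w8');snap('top','t8');snap('scene','s8')
a=cv2.imread('pics/w8.png')[60:320,130:510];b=cv2.imread('pics/s8.png')[170:265,240:370]
a=cv2.resize(a,None,fx=1.5,fy=1.5,interpolation=2);b=cv2.resize(b,None,fx=2,fy=2,interpolation=2)
c=np.zeros((590,a.shape[1],3),np.uint8);c[:a.shape[0]]=a;c[a.shape[0]:a.shape[0]+b.shape[0],:b.shape[1]]=b
cv2.imwrite('pics/c8.png',c)
"
```

```text
shift [-0.01 -0.07 -0.02] rot [ 0.03 -0.04  0.04] t 9.8333 pos [ 0.6404 -0.095   0.0838] F [ 0.1707  2.1188 -2.0295] w 0.014781692329838196
[ 0.3002 -0.2098 -0.0775]
```

View pics/c8.png

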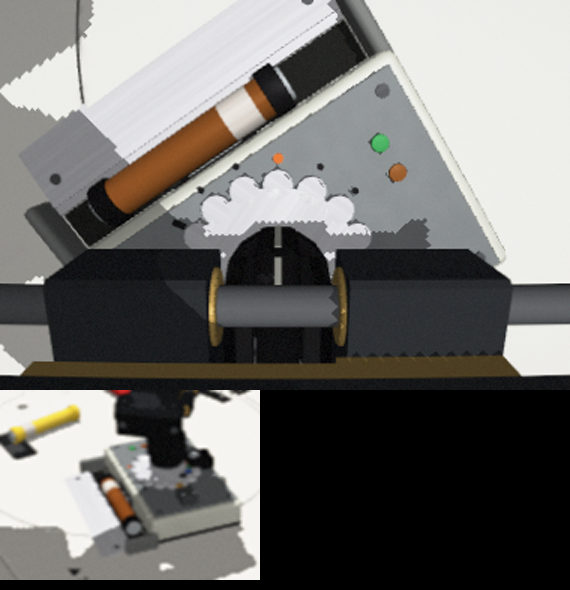

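The pointer line is at the orange dot, the third click, and the tube is still in the groove. Now pressing.

Call:
apply_moves([
  [0,0,0.15,0,0,0,0.1],
  [0,0,0.3,0,0,0,0.1],
  [0,0,0.45,0,0,0,0.1],
  [0,0,0.5,0,0,0,0.1],
  [0,0,0.5,0,0,0,0.1],
], newtons=45)

```text
time: 10.4
position: [0.6405, -0.095, 0.0799]
tool_rot: [0.379, 0.925, 0.0, -0.0]
ft_force: [-0.5, 3.8, 6.2]
grip_width: 0.0147
```

Call:
apply_moves([
  [0,0,0.05,0,0,0,0.1],
  [0,0,0.1,0,0,0,0.1],
  [0,0,0.1,0,0,0,0.1],
])

```text
time: 10.65
position: [0.6405, -0.095, 0.0791]
tool_rot: [0.379, 0.925, 0.0, 0.0]
ft_force: [-1.0, 3.6, 7.0]
grip_width: 0.0142
```

Call:
apply_moves([
  [0,0,0.05,0,0,0,0.1],
  [0,0,0.1,0,0,0,0.1],
  [0,0,0.1,0,0,0,0.1],
])

```text
time: 10.9
position: [0.6405, -0.095, 0.0787]
tool_rot: [0.379, 0.925, 0.0, 0.0]
ft_force: [-2.0, 4.3, 9.1]
grip_width: 0.0146
```

Call:
apply_moves([
  [0,0,0.05,0,0,0,0.1],
  [0,0,0.1,0,0,0,0.1],
  [0,0,0.1,0,0,0,0.1],
  [0,0,0.1,0,0,0,0.1],
])

```text
time: 11.23
position: [0.6406, -0.095, 0.0787]
tool_rot: [0.379, 0.925, 0.0, 0.0]
ft_force: [-3.4, 5.0, 13.1]
grip_width: 0.0146
```

Call:
apply_moves([
  [0,0,0.05,0,0,0,0.1],
  [0,0,0.05,0,0,0,0.1],
  [0,0,0.05,0,0,0,0.1],
  [0,0,0.05,0,0,0,0.1],
])

```text
time: 11.57
position: [0.6405, -0.095, 0.0786]
tool_rot: [0.379, 0.925, 0.0, 0.0]
ft_force: [-3.7, 5.0, 16.4]
grip_width: 0.0147
```

```bash
python3 -c "
from h import *
go([.640,-.0955,.0788],-44.6);print(robot.get_obs()['moment'])
snap('wrist','w9');snap('scene','s9')
a=cv2.imread('pics/w9.png')[60:320,130:510];b=cv2.imread('pics/s9.png')[140:335,190:450]
a=cv2.resize(a,None,fx=1.3,fy=1.3,interpolation=2)
c=np.zeros((540,a.shape[1],3),np.uint8);c[:a.shape[0]]=a;c[a.shape[0]:a.shape[0]+b.shape[0],:b.shape[1]]=b
cv2.imwrite('pics/c9.png',c)
"
```

```text
shift [ 0.   -0.07 -0.02] rot [0.04 0.02 0.02] t 11.5667 pos [ 0.6405 -0.095   0.0786] F [-3.6768  5.0146 16.3839] w 0.014708391390595625
[ 0.8228  0.7982 -0.0589]
```

View pics/c9.png

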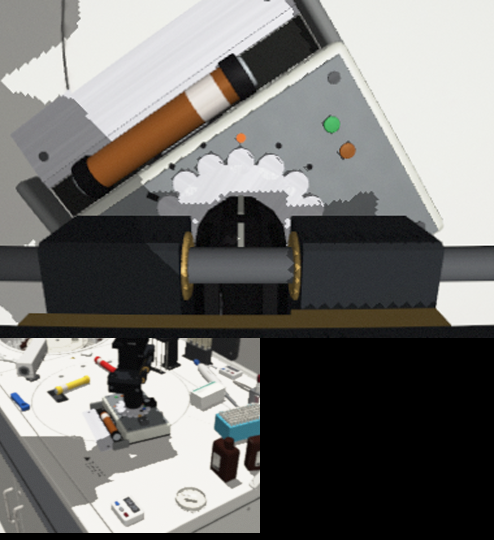

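The pointer is still at the orange dot (240,138), the knob is held on its bottom stop and the tube is in the groove. The timer, dish, bottle and opener are where they started.

```bash
python3 -c "
from rig import robot
print(robot.hand_in())"
```

```text
the job is handed in; nothing more can be done
None
```

I rolled the amber tube up the ramp into the groove and turned the knob two clicks clockwise, from the first click to the third. I then pressed it down to its stop and handed in at about 12 s, still holding it.

**Last checks**
- **Tube:** the wrist picture shows it parallel in the groove, about 9 mm off the middle along it. My measurement puts its axis 2.6 mm before the groove point, where 0 to 1 mm behind was expected. That is within my error of a few millimetres.
- **Knob:** the pointer is at the orange dot. It went down about 5.1 mm, and further pushing only raised the force, from 9 to 16 N, so it is on the stop.
- **Bystanders:** the timer, opener, dish and bottle look unmoved in the scene picture. I did not measure their positions.

**What did not go cleanly**
- **Skewed roll:** partway along, the tube kept its initial skew of about 6° and drifted sideways, so only one finger was pushing it. I re-centred the jaws behind it without lifting it, and it straightened when it dropped into the groove. It may have slid slightly there.
- **Height check:** measuring the tube's height from two views gave about 0 to 3 mm where 12 mm was expected. The views were too alike to be precise, so I used the stated height.

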